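Crank the clamp slide shut on a specimen cup

ROBOT

A 6-joint arm with a two-finger parallel gripper is mounted at the origin on a cart in front of the work surface, level with it; the furniture and walls round the work are solid. World frame = base frame: x ahead of the robot, y to its left, z up, the work surface at z = 0. Lengths are in m, angles in rad, forces in N, time in s.
With the tool pointing down it reaches from about 0.35 to 0.85 m from the base axis. Payload 8.1 kg.
Tool frame: the origin (TCP) lies between the finger pads; the fingertips stand 11 mm ahead of it and the grasp point (between the pads) lies 8 mm behind it (tips_ahead is the z of the fingertips in the tool frame, in m); z points along the fingers, y is the line along which they close (so a half turn about z gives the same grasp; the last joint's range is limited). The gripper opens to 93 mm and grips with 3 to 60 N. Pads are 15 mm wide; open, the fingers measure 128 mm over their backs; the gripper's body (75 mm by 188 mm) begins 65 mm behind the grasp point.
Start: joints at [1.062, 0.13, 1.488, -0, 1.523, -0.085], TCP at [0.247, 0.547, 0.23] pointing down, gripper open.
Joint ranges: [-2.96, 2.96], [-0.89, 2.26], [0.02, 2.5], [-1.34, 4.48], [0, 2.73], [-2.66, 2.66]. Speed limits (rad/s): [2.39, 2.39, 2.79, 3.14, 3.14, 3.14].

INTERFACE

Orientations are given as a rotation vector (axis times angle).
In Python, from plant import read_state, read_camera, close_job, tips_ahead gives the robot as it stands. The module is installed in compiled form; this text tells all that it offers.
- The arm moves only by the tool move_arm, never from a script. Its argument "plan" is a list of rows, each a list of 7 numbers: the turn, a rotation vector about the tool's x, y, z in units of 6 degrees (1.0 is 6 degrees), then the shift along the tool's x, y, z in units of 25 mm (1.0 is 25 mm), then the finger opening in mm, from 0 to 93. A call has exactly 10 rows; each row shifts and turns the commanded pose from where the row before left it, along the tool's axes as they then stand; what a row does not reach is not made up. A row lasts 1/10 s, in which the tool goes at most 50 mm and 8.59 degrees, less where a joint would pass 70% of its speed; a pose out of reach is approached as far as the arm can. A call is refused whole if a number of a shift passes 1 or a number of a turn 1, either way. A call with a gripper value outside its range is refused whole. The fingers move at their own pace and stop on an object; "force" is the grip in N (left out, the last holds). Time passes only in rows, so rows that do not move let the fingers close, or fill a call up. It gives the time, the measured TCP pose, the force, the opening and the grip force at its end, in the units of the state.
- read_state(): the state, without advancing time (a new reading comes with each control period).
- read_camera(name): name is "scene" or "top" or "wrist"; returns a dict with "frame" (400x640x3 uint8, red, green, blue), "z_map" (400x640 float32, m along the optical axis (not along the pixel's ray), 0 where there is no reading), "fx", "fy", "cx", "cy" (pixels), "rvec" (rotation vector, rad) and "tvec" (3), from world to camera coordinates, as OpenCV has them. Camera axes: x right, y down, z forward; pixel columns grow to the right and rows downward; lengths in m; the calibration is good to about 2 mm. A picture is of the moment at which its call begins.
- close_job(): hands the job in; it is judged then, once.
The state is a dict: "t": time; "q": joint angles; "dq": joint speeds; "joint_torque": joint torques, N m; "tool_pos": TCP position; "orientation": TCP orientation; "force": force on the tool from outside, world axes, zero at the start; "wrist_torque": the same for the moment, N m; "opening": finger opening in m; "gripper_force": force on a finger pad.
Only numpy, scipy, OpenCV 4.12 (cv2) and the standard library are available. Lean on these libraries where they do the work, as an engineer would, in place of code of your own. Each camera call takes 0.05 s, during which the arm holds its last target. There are 200 camera calls.

TASK

Take the crank handle from its stand, put it fully down on the square shaft end of the clamp slide, and turn it clockwise by its red knob through the full turns it needs until the jaw holds the blue-lidded cup firmly against the rear jaw, which you feel as the crank growing stiff. Stop there without crushing the cup, and leave the crank sitting on the shaft with your hand clear; leave the timer, the tape roll and the small bottle where they are.

Things in the scene. Friction and masses are not known exactly. Their poses are not given: they have to be found in the camera images.
- shaft_end (a point): square end of the clamp slide's drive shaft: upright 14 mm square steel on the round collar of the blue gear box (84 x 88 mm, top 3 mm below the collar). The point is on the shaft axis at the collar's top; the square rises 18 mm above it, the last 2 mm narrowed to 11.5 mm. z up; x and y are square to the flats and turn with the shaft.
- drive_shaft (a joint): drive shaft angle in rad, grows clockwise seen from above; one turn (6.28) moves the jaw 30 mm towards the rear jaw. Dry friction of about 0.3 N m holds it where it is left (some 3 to 5 N at the knob to turn it slowly). Once the jaw bears on the cup the knob takes 1 N more for each 12.5 N of clamp force.
- crank_socket (a point): crank handle, centre of the hub's underside; z up, x along the arm to the knob. Steel hub 34 mm square, 28 mm high, with a 15.6 mm square socket 20 mm deep from below, square to the arm: it fits the shaft in four directions, with about 7 degrees of turning play either way. Fully down, this point lies at shaft_end. Arm 16 mm wide, 20 to 28 mm up; knob axis 60 mm from the hub's.
- crank_boss (a point): centre of the black grip boss on top of the crank's hub, 24 mm square and straight above the socket, from 28 to 53 mm above the hub's underside (this point is 44 mm above it). Grip it across the arm to carry the crank.
- crank_grip (a point): centre of the crank's red knob, 22 mm thick, 44 mm high, upright, 58 mm above the hub's underside, 60 mm from its axis. It spins freely, so the hand can keep one angle while it goes round. It is smooth: grip it firmly (about 50 N); a hand going round a slightly wrong circle loads it sideways until it slips out, so yield to sideways force.
- crank_stand: fixed grey parking stand, 75 mm square, 18 mm high, with a 13 mm round pin 14 mm high on which the crank's hub sits at the start; origin at the centre of its underside.
- clamp_slide: fixed base plate of the clamp slide, 110 x 320 mm, 14 mm thick; origin at the centre of its underside, the gear box with the shaft towards its +y end, the rear jaw towards its -y end.
- jaw: the moving jaw, driven by the shaft; slides along the base plate's -y. Origin on the plate's top in the middle of its rubber face; the face stands up to 53 mm above the plate.
- rear_jaw: fixed rear jaw with a rubber V, 48 mm high, standing on the base plate where the last user pinned it; origin on the plate's top near the bottom of the V, the V opens to +y. With the cup seated between them the two jaws' origins are roughly 50 mm apart, too rough to stop by.
- cup: white specimen cup with a blue lid, 72 mm high, 60 mm over the lid, body about 54 mm, standing loose on the base plate between the jaws; origin at the centre of its underside. Thin-walled: it is crushed above about 120 N of clamp force, and held firmly from about 20 N; between first bearing and crushing the shaft turns only some 0.2 rad.
- timer: loose white bench timer, 68 x 62 x 19 mm, origin at the centre of its underside
- tape: loose green tape roll, 60 mm across, 18 mm high, lying flat, origin at the centre of its underside
- amber_bottle: loose reagent bottle with a red cap, 44 mm thick, 110 mm high, origin at the centre of its underside
Mind the look-alikes: they are no part of the job. Leave any yellow look-alike of the part that bears crank_socket alone. What is meant by the cup is not green, and is the smaller of those in its own colour.

How it is judged:
By the outcome, as a careful person would: the job done as asked, in the order asked, and still so for the second after the job is handed in, with the robot touching nothing.
It also fails if it takes over 69 s, if anything falls off the work surface, if the arm or the gripper's body presses on something with over 40 N, if the wrist force passes 120 N, or if a joint passes its speed limit or range.

## Working session

There is one attempt and no reset: what is moved stays moved. The work goes in short steps, Python scripts to look and compute and a tool call to move; the robot and the scene stay as the last step left them, time stands still between calls to the robot, and variables do not carry over. Pictures are saved under pics/ and viewed, at most 10 in all, crops included, and the job is handed in when it is done.

Besides the shell and the picture viewer there is one more tool, called after ">>>" as name(argument=value, ...), one argument or row to a line, values as JSON. move_arm: Moves the arm, as the interface text tells. Its arguments: {"type":"object","properties":{"plan":{"type":"array","items":{"type":"array","items":{"type":"number"}}},"force":{"type":"number"}},"required":["plan"]}

```bash
mkdir -p pics; cat > h.py <<'E'
import numpy as np,cv2
from plant import read_state,read_camera
def save(c,n,crop=None,s=1):
    f=c['frame'][:,:,::-1]
    if crop: f=f[crop[1]:crop[3],crop[0]:crop[2]]
    cv2.imwrite('pics/'+n,cv2.resize(f,None,fx=s,fy=s,interpolation=cv2.INTER_CUBIC))
def world(c,u,v,z=None):
    R=cv2.Rodrigues(np.array(c['rvec'],float))[0];t=np.array(c['tvec'],float).ravel()
    r=np.array([(u-c['cx'])/c['fx'],(v-c['cy'])/c['fy'],1.])
    if z is None: return R.T@(r*c['z_map'][int(v),int(u)]-t)
    d=R.T@r;o=-R.T@t
    return o+d*(z-o[2])/d[2]
def proj(c,p):
    return cv2.projectPoints(np.array(p,float).reshape(-1,3),np.array(c['rvec'],float),np.array(c['tvec'],float),np.array([[c['fx'],0,c['cx']],[0,c['fy'],c['cy']],[0,0,1]]),None)[0][:,0]
E
python3 - <<'E'
from h import *
import pickle
for n in('top','scene'):
    c=read_camera(n);save(c,n+'.png');pickle.dump(c,open(n+'.pkl','wb'))
print(read_state())
E
```

```text
{'t': 0.1, 'q': array([ 1.06162160e+00,  1.31096736e-01,  1.48914271e+00, -5.33078203e-06,
        1.52300268e+00, -8.53912444e-02]), 'dq': array([ 1.36138838e-03, -2.31503350e-03, -1.60677741e-03, -1.49145238e-05,
        4.28541813e-04, -3.84186829e-04]), 'joint_torque': array([ 1.26464736e-03, -5.61343610e+01, -4.93094623e+01,  7.70123117e-02,
        2.92549026e-02, -9.91755542e-05]), 'tool_pos': array([0.24646629, 0.54650865, 0.2287009 ]), 'orientation': array([-6.60606285e-01, -3.07086209e+00,  2.47941408e-03]), 'force': array([ 0.48896878,  0.11913376, -0.03446929]), 'wrist_torque': array([-0.01827139,  0.01333147,  0.06213934]), 'gripper_force': 0.0, 'opening': 0.09261865433321491}
```

View pics/top.png

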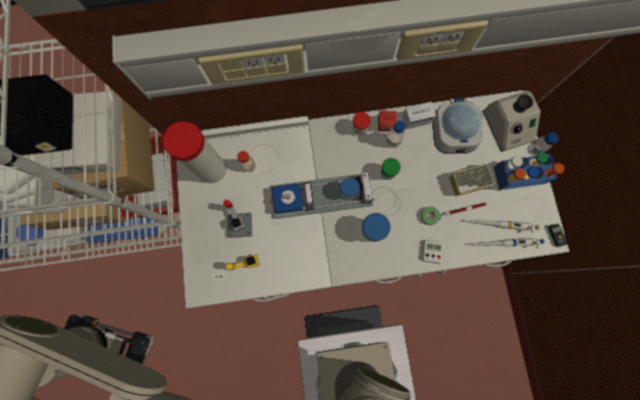

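View pics/scene.png

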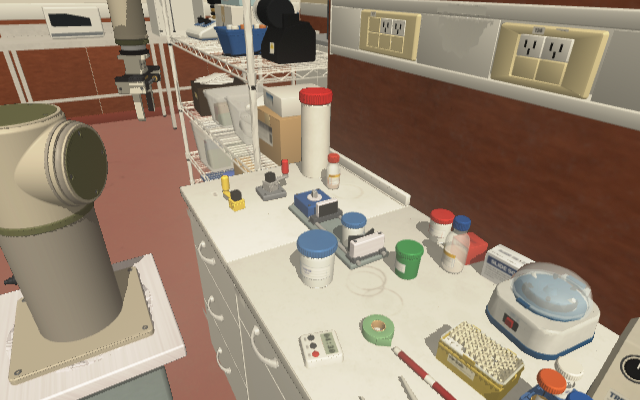

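The crank with the red knob is at top (228,204) with its hub at (237,224). Its yellow look-alike is at (243,262), which I leave alone. Cup candidates are the small blue one on the slide at (350,187), the large blue one at (376,227) and the green one at (391,168); I choose the small blue one. Next is a close crop.

```bash
python3 - <<'E'
from h import *
import pickle
c=pickle.load(open('top.pkl','rb'));save(c,'topc.png',(200,160,400,280),4)
for n,u,v in[('knob',228,204),('boss',237,220),('hub',236,225),('table',265,240),('cup',349,186),('gearbox',278,200),('shaft',288,196),('plate',330,193),('rearjaw',367,188),('jaw',308,195)]:
    print(n,world(c,u,v).round(3))
E
```

```text
knob [0.574 0.308 0.097]
boss [0.527 0.291 0.073]
hub [0.512 0.295 0.074]
table [0.464 0.224 0.003]
cup [ 0.58  -0.059  0.087]
gearbox [0.576 0.164 0.049]
shaft [0.579 0.13  0.07 ]
plate [ 0.583 -0.001  0.014]
rearjaw [ 0.571 -0.115  0.062]
jaw [0.573 0.069 0.072]
```

View pics/topc.png

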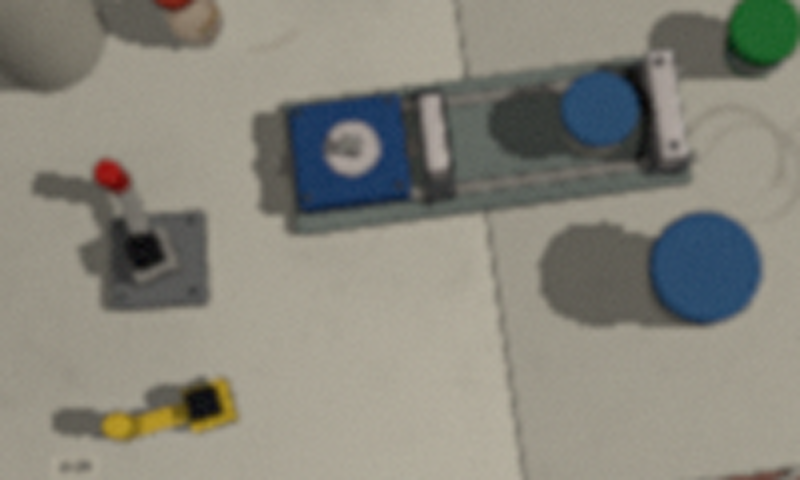

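The crop shows the chosen crank: silver arm, red knob at crop (112,176), black boss at (148,250) on the grey stand. The shaft is at crop (350,148) on the blue gear box. The cup, with the small blue lid, is at (600,108) between the jaws. Moving above the crank now.

>>> move_arm(
  plan=[
    [0, 0, 0, -1, -0.34, 0, 93],
    [0, 0, 0, -1, -0.34, 0, 93],
    [0, 0, 0, -1, -0.34, 0, 93],
    [0, 0, 0, -1, -0.34, 0, 93],
    [0, 0, 0, -1, -0.34, 0, 93],
    [0, 0, 0, -1, -0.34, 0, 93],
    [0, 0, 0, -1, -0.34, 0, 93],
    [0, 0, 0, -1, -0.34, 0, 93],
    [0, 0, 0, -1, -0.34, 0, 93],
    [0, 0, 0, -1, -0.34, 0, 93],
  ],
)

```text
t: 1.1
tool_pos: [0.4401, 0.3657, 0.2291]
orientation: [-0.661, -3.071, 0.001]
force: [-0.6, -0.5, 0.1]
opening: 0.093
gripper_force: 0.0
```

>>> move_arm(
  plan=[
    [0, 0, 0, -1, -0.34, 0, 60],
    [0, 0, 0, -1, -0.34, 0, 60],
    [0, 0, 0, -1, -0.34, 0, 60],
    [0, 0, -1, -0.5, -0.34, 0, 60],
    [0, 0, -1, 0, 0, 0, 60],
    [0, 0, -1, 0, 0, 0, 60],
    [0, 0, -1, 0, 0, 0, 60],
    [0, 0, -1, 0, 0, 0, 60],
    [0, 0, -1, 0, 0, 0, 60],
    [0, 0, 0, 0, 0, 0, 60],
  ],
)

```text
t: 2.1
tool_pos: [0.5051, 0.2995, 0.2291]
orientation: [0.323, -3.124, 0.001]
force: [0.4, -0.4, 0.2]
opening: 0.0601
gripper_force: 0.0
```

```bash
python3 - <<'E'
from h import *
import pickle
s=read_state();print(s['t'],s['tool_pos'],s['orientation'],s['q'],s['force'])
c=read_camera('wrist');save(c,'w1.png');pickle.dump(c,open('w1.pkl','wb'))
R=cv2.Rodrigues(np.array(c['rvec'],float))[0];print(-R.T@np.array(c['tvec']).ravel(),R)
E
```

```text
2.1 [0.50514699 0.29952699 0.229069  ] [ 3.23235068e-01 -3.12396526e+00  6.02573116e-04] [ 4.47951436e-01  9.74303125e-02  1.52471656e+00 -4.02448912e-05
  1.52046899e+00 -1.32904803e+00] [ 0.4017932  -0.39078605  0.16800645]
[0.42602154 0.28154754 0.3841058 ] [[-2.05354070e-01  9.78687467e-01 -7.39768345e-04]
 [ 9.37886795e-01  1.97008892e-01  2.85579861e-01]
 [ 2.79639171e-01  5.79511677e-02 -9.58354630e-01]]
```

View pics/w1.png

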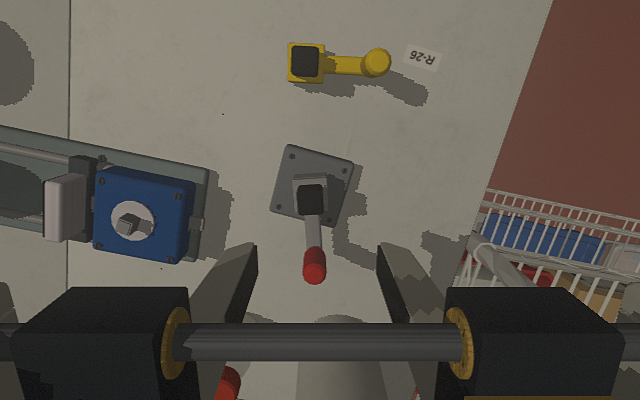

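The wrist view shows the boss near (311,198), the red knob near (314,265), and the square shaft on its collar near (131,222) with its own turn. I enlarge both.

```bash
python3 - <<'E'
from h import *
import pickle
c=pickle.load(open('w1.pkl','rb'))
f=c['frame'][:,:,::-1]
a=cv2.resize(f[170:290,260:360],None,fx=5,fy=5,interpolation=cv2.INTER_CUBIC)
b=cv2.resize(f[190:250,100:160],None,fx=5,fy=5,interpolation=cv2.INTER_CUBIC)
im=np.zeros((600,800,3),np.uint8);im[:,:500]=a;im[:300,500:]=b;cv2.imwrite('pics/w1c.png',im)
E
```

```text
(no output)
```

View pics/w1c.png

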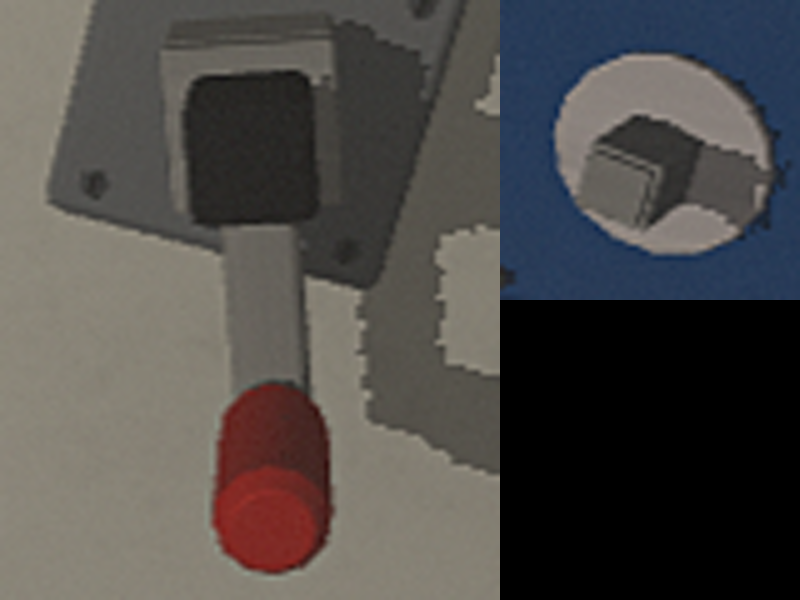

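```bash
python3 - <<'E'
from h import *
import pickle
c=pickle.load(open('w1.pkl','rb'));A=lambda x,y,z:world(c,260+x/5,170+y/5,z)[:2]
B=lambda x,y,z:world(c,100+(x-500)/5,190+y/5,z)[:2]
k=A(268,520,.098);b=A(252,157,.071);h1,h2=A(163,50,.046),A(335,50,.046)
print('knob',k,'boss',b,'dist',np.linalg.norm(k-b),'ang',np.degrees(np.arctan2(*(k-b)[::-1])))
e=h2-h1;n=np.array([-e[1],e[0]])/np.linalg.norm(e);print('hub edge',np.linalg.norm(e),np.degrees(np.arctan2(e[1],e[0])),'hub centre',(h1+h2)/2+n*.017,(h1+h2)/2-n*.017)
q=[B(*p,.070) for p in[(597,148),(655,172),(640,228),(583,205)]]
print('shaft top',np.mean(q,0),[(round(np.linalg.norm(q[(i+1)%4]-q[i])*1e3,1),round(np.degrees(np.arctan2(*(q[(i+1)%4]-q[i])[::-1])),1)) for i in range(4)])
print('collar',B(663,153,.052))
t=pickle.load(open('top.pkl','rb'));T=lambda x,y,z:world(t,200+x/4,160+y/4,z)[:2]
print('top: knob',T(112,176,.098),'boss',T(148,250,.071),'collar',T(352,149,.052),'cup',T(600,108,.086))
print('jaw top front corners',T(440,97,.067),T(448,168,.067),'rear',T(648,55,.062),T(663,165,.062))
print('tall',[world(t,185+i,141).round(3) for i in(0,10)])
E
```

```text
knob [0.5753615  0.30979668] boss [0.51850899 0.29480051] dist 0.058797045685663615 ang 14.77652859253503
hub edge 0.03309232776020084 101.86015894584725 hub centre [0.48833125 0.28749483] [0.52160543 0.29448264]
shaft top [0.57947894 0.13006287] [(np.float64(11.1), np.float64(76.7)), (np.float64(12.0), np.float64(-9.9)), (np.float64(11.0), np.float64(-103.0)), (np.float64(12.1), np.float64(170.6))]
collar [0.5790359  0.12943706]
top: knob [0.57407093 0.30778305] boss [0.51979368 0.29207851] collar [0.57967854 0.13159153] cup [ 0.57636549 -0.06112374]
jaw top front corners [0.60729803 0.05815121] [0.55083511 0.05957547] rear [ 0.61884508 -0.10709825] [ 0.53055142 -0.1042596 ]
tall [array([0.714, 0.363, 0.277]), array([0.711, 0.337, 0.276])]
```

>>> move_arm(
  plan=[
    [0, 0, 0, -0.53, -0.35, 0, 60],
    [0, 0, -0.25, 0, 0, 1, 60],
    [0, 0, 0, 0, 0, 1, 60],
    [0, 0, 0, 0, 0, 1, 60],
    [0, 0, 0, 0, 0, 1, 60],
    [0, 0, 0, 0, 0, 1, 60],
    [0, 0, 0, 0, 0, 0.7, 60],
    [0, 0, 0, 0, 0, 0.5, 60],
    [0, 0, 0, 0, 0, 0.4, 60],
    [0, 0, 0, 0, 0, 0.16, 60],
  ],
  force=40,
)

```text
t: 3.15
tool_pos: [0.5202, 0.2935, 0.0597]
orientation: [0.36, -3.12, 0.001]
force: [-0.3, 0.0, -0.2]
opening: 0.0604
gripper_force: 0.0
```

>>> move_arm(
  plan=[
    [0, 0, 0, 0, 0, 0, 40],
    [0, 0, 0, 0, 0, 0, 30],
    [0, 0, 0, 0, 0, 0, 20],
    [0, 0, 0, 0, 0, 0, 15],
    [0, 0, 0, 0, 0, 0, 15],
    [0, 0, 0, 0, 0, 0, 15],
    [0, 0, 0, 0, 0, 0, 15],
    [0, 0, 0, 0, 0, 0, 15],
    [0, 0, 0, 0, 0, 0, 15],
    [0, 0, 0, 0, 0, 0, 15],
  ],
)

```text
t: 4.15
tool_pos: [0.5204, 0.2944, 0.0613]
orientation: [-0.362, 3.12, 0.001]
force: [-3.7, 4.6, 5.7]
opening: 0.0241
gripper_force: 39.8
```

>>> move_arm(
  plan=[
    [0, 0, 0, 0, 0, -0.5, 15],
    [0, 0, 0, 0, 0, -0.8, 15],
    [0, 0, 0, 0, 0, -1, 15],
    [0, 0, 0, 0, 0, -1, 15],
    [0, 0, 0, 0, 0, -0.7, 15],
    [0, 0, 0, -0.1, -0.6, 0, 15],
    [0, 0, 0, -0.11, -1, 0, 15],
    [0, 0, 0, -0.11, -1, 0, 15],
    [0, 0, 0, -0.11, -1, 0, 15],
    [0, 0, 0, -0.11, -1, 0, 15],
  ],
)

```text
t: 5.15
tool_pos: [0.5588, 0.1824, 0.1582]
orientation: [0.361, -3.117, 0.002]
force: [0.9, 0.3, -3.7]
opening: 0.0239
gripper_force: 39.8
```

>>> move_arm(
  plan=[
    [0, 0, 0, -0.11, -1, 0, 15],
    [0, 0, 0, -0.11, -0.8, 0, 15],
    [0, 0, 0, 0, -0.54, 0, 15],
    [0, 0, 0.83, 0, 0, 0, 15],
    [0, 0, 0.83, 0, 0, 0, 15],
    [0, 0, 0.83, 0, 0, 0, 15],
    [0, 0, 0.83, 0, 0, 0, 15],
    [0, 0, 0.83, 0, 0, 0, 15],
    [0, 0, 0, 0, 0, 0, 15],
    [0, 0, 0, 0, 0, 0, 15],
  ],
)

```text
t: 6.15
tool_pos: [0.5777, 0.1288, 0.1597]
orientation: [-0.316, -3.124, 0.001]
force: [0.6, -0.2, -4.8]
opening: 0.0239
gripper_force: 39.8
```

```bash
python3 - <<'E'
from h import *
import pickle
s=read_state();print(s['t'],s['tool_pos'],s['orientation'],s['q'],s['force'],s['opening'])
c=read_camera('wrist');save(c,'w2.png');pickle.dump(c,open('w2.pkl','wb'))
print(proj(c,[[.5792,.130,.070],[.5792,.130,.052]]))
E
```

```text
6.15 [0.57774229 0.12882605 0.15965799] [-3.15728267e-01 -3.12413804e+00  9.32297189e-04] [ 1.32925187e-01  1.52409774e-01  1.59300534e+00 -2.24217145e-04
  1.39781426e+00 -1.23639445e+00] [ 0.62941237 -0.15737126 -4.77379606] 0.023949311962407654
[[321.55824203 213.17765351]
 [321.2859607  205.71651828]]
```

View pics/w2.png

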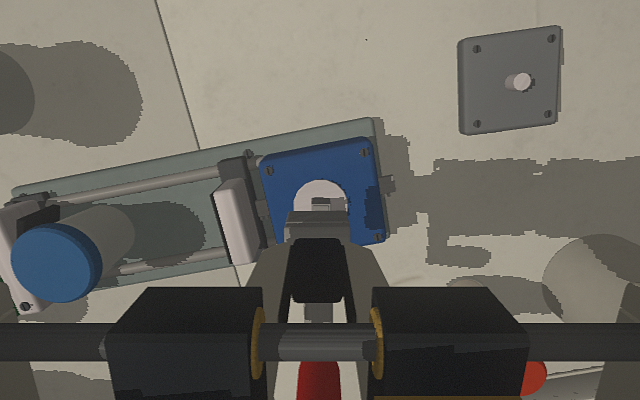

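The crank hangs straight in the hand. The hub's front is near (316,225), just in front of the shaft at (321,203), and the flats look parallel. One enlarged crop gives the offset.

```bash
python3 - <<'E'
from h import *
import pickle
c=pickle.load(open('w2.pkl','rb'));save(c,'w2c.png',(260,170,380,260),6)
E
```

```text
(no output)
```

View pics/w2c.png

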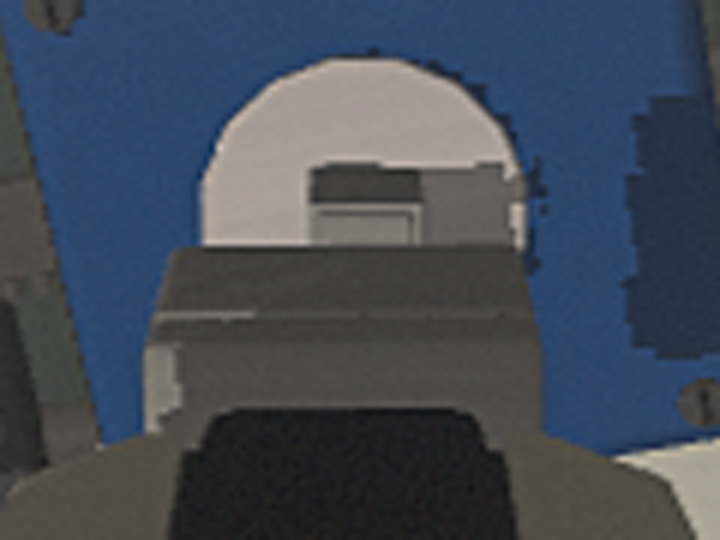

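```bash
python3 - <<'E'
from h import *
import pickle
c=pickle.load(open('w2.pkl','rb'));A=lambda x,y,z:world(c,260+x/6,170+y/6,z)[:2]
R=cv2.Rodrigues(np.array([-.3157,-3.1241,.0009]))[0];ux=-R[:2,0];uy=R[:2,1]
print('arm dir',np.degrees(np.arctan2(ux[1],ux[0])))
s1,s2=A(317,210,.070),A(413,212,.070);e=s2-s1;print('shaft edge',np.linalg.norm(e),np.degrees(np.arctan2(e[1],e[0])))
S=(s1+s2)/2+ux*.00575
for z in(.1164,):
    h1,h2=A(172,247,z),A(520,247,z);e=h2-h1;H=(h1+h2)/2+ux*.017
    print('hub',np.linalg.norm(e),np.degrees(np.arctan2(e[1],e[0])),H)
print('shaft',S,'d tool x,y',(S-H)@-ux,(S-H)@uy, 'collar', A(363,57,.052)+ux*0)
E
```

```text
arm dir -11.54068738424742
shaft edge 0.011374777299011648 77.26985808870437
hub 0.03357311072441627 78.52002635921123 [0.57892977 0.12713159]
shaft [0.57884888 0.12951919] d tool x,y 0.000556925358199571 0.0023231515451256146 collar [0.55897268 0.13344205]
```

>>> move_arm(
  plan=[
    [0, 0, 0, 0, 0.065, 0.3, 15],
    [0, 0, 0, 0, 0, 0.5, 15],
    [0, 0, 0, 0, 0, 0.5, 15],
    [0, 0, 0, 0, 0, 0.3, 15],
    [0, 0, 0, 0, 0, 0.15, 15],
    [0, 0, 0, 0, 0, 0.08, 15],
    [0, 0, 0, 0, 0, 0.08, 15],
    [0, 0, 0, 0, 0, 0.04, 15],
    [0, 0, 0, 0, 0, 0.03, 15],
    [0, 0, 0, 0, 0, 0, 15],
  ],
)

```text
t: 7.2
tool_pos: [0.5788, 0.1308, 0.1114]
orientation: [0.32, 3.125, 0.0]
force: [-0.3, -0.5, -4.0]
opening: 0.024
gripper_force: 39.8
```

>>> move_arm(
  plan=[
    [0, 0, 0, 0, 0, 0.05, 15],
    [0, 0, 0, 0, 0, 0.05, 15],
    [0, 0, 0, 0, 0, 0.05, 15],
    [0, 0, 0, 0, 0, 0.05, 15],
    [0, 0, 0, 0, 0, 0, 15],
    [0, 0, 0, 0, 0, 0, 15],
    [0, 0, 0, 0, 0, 0, 15],
    [0, 0, 0, 0, 0, 0, 15],
    [0, 0, 0, 0, 0, 0, 15],
    [0, 0, 0, 0, 0, 0, 15],
  ],
)

```text
t: 8.2
tool_pos: [0.5787, 0.1308, 0.1062]
orientation: [0.32, 3.125, -0.0]
force: [-0.1, 0.2, -3.9]
opening: 0.0239
gripper_force: 39.8
```

>>> move_arm(
  plan=[
    [0, 0, 0, 0, 0, 0.08, 15],
    [0, 0, 0, 0, 0, 0.08, 15],
    [0, 0, 0, 0, 0, 0.08, 15],
    [0, 0, 0, 0, 0, 0.08, 15],
    [0, 0, 0, 0, 0, 0.06, 15],
    [0, 0, 0, 0, 0, 0.05, 15],
    [0, 0, 0, 0, 0, 0.04, 15],
    [0, 0, 0, 0, 0, 0, 15],
    [0, 0, 0, 0, 0, 0, 15],
    [0, 0, 0, 0, 0, 0, 15],
  ],
)

```text
t: 9.2
tool_pos: [0.5791, 0.131, 0.0962]
orientation: [0.319, 3.124, 0.0]
force: [-6.8, 0.5, 9.0]
opening: 0.0236
gripper_force: 39.9
```

>>> move_arm(
  plan=[
    [0, 0, 0, 0, 0, -0.04, 15],
    [0, 0, 0, 0, 0, 0, 30],
    [0, 0, 0, 0, 0, 0, 44],
    [0, 0, 0, 0, 0, 0, 44],
    [0, 0, 0, 0, 0, -0.2, 44],
    [0, 0, 0, -0.4, 0, 0, 44],
    [0, 0, 0, -0.6, 0, 0, 44],
    [0, 0, 0, -0.6, 0, 0, 44],
    [0, 0, 0, -0.5, 0, 0, 44],
    [0, 0, 0, -0.2, 0, 0, 44],
  ],
)

```text
t: 10.2
tool_pos: [0.6366, 0.1187, 0.1006]
orientation: [0.32, 3.124, 0.0]
force: [-0.1, -0.3, -0.0]
opening: 0.044
gripper_force: 0.0
```

```bash
python3 - <<'E'
from h import *
import pickle
s=read_state();print(s['t'],s['tool_pos'],s['orientation'],s['force'],s['opening'])
c=read_camera('wrist');save(c,'w3.png',(200,120,440,300),3);pickle.dump(c,open('w3.pkl','wb'))
print(proj(c,[[.579,.130,.105],[.579,.130,.080],[.6378,.118,.132]]))
E
```

```text
10.2 [0.6365989  0.11866465 0.10058213] [3.20428451e-01 3.12410146e+00 1.17601968e-04] [-0.13656543 -0.34360856 -0.04005021] 0.043976675854663645
[[319.98099514 148.45536922]
 [319.55507296 140.87194414]
 [320.53136309 311.00118064]]
```

View pics/w3.png

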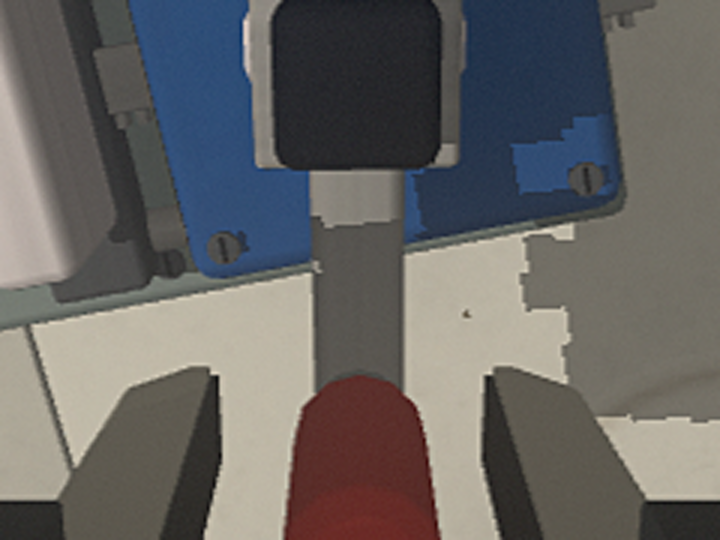

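Crank is seated and in line with the hand: boss top at crop (356,85), where a fully seated boss should appear, and the knob is between the open fingers at crop (360,480). Gripping the knob.

>>> move_arm(
  plan=[
    [0, 0, 0, -0.05, 0, 0, 44],
    [0, 0, 0, 0, 0, 0, 30],
    [0, 0, 0, 0, 0, 0, 20],
    [0, 0, 0, 0, 0, 0, 12],
    [0, 0, 0, 0, 0, 0, 12],
    [0, 0, 0, 0, 0, 0, 12],
    [0, 0, 0, 0, 0, 0, 12],
    [0, 0, 0, 0, 0, 0, 12],
    [0, 0, 0, 0, 0, 0, 12],
    [0, 0, 0, 0, 0, 0, 12],
  ],
  force=50,
)

```text
t: 11.25
tool_pos: [0.6361, 0.119, 0.1003]
orientation: [-0.32, -3.125, 0.0]
force: [-1.9, -0.3, 0.3]
opening: 0.0214
gripper_force: 50.0
```

```bash
python3 - <<'E'
from h import *
import pickle
s=read_state();print(s['t'],s['tool_pos'],s['orientation'],s['force'],s['opening'],s['q'])
c=pickle.load(open('w3.pkl','rb'))
print([world(c,u,v).round(4) for u,v in((319,148),(312,140),(325,160),(319,200))])
t=pickle.load(open('top.pkl','rb'))
E
```

```text
11.25 [0.63608475 0.11895273 0.10034861] [-3.19653972e-01 -3.12501493e+00  4.91442540e-05] [-1.87455402 -0.30280766  0.29794273] 0.021395039668515692 [ 1.05654288e-01  3.45442413e-01  1.47917991e+00  2.62304718e-05
  1.31724270e+00 -1.26128011e+00]
[array([0.5785, 0.1297, 0.1067]), array([0.5748, 0.1275, 0.1056]), array([0.5841, 0.1311, 0.1057]), array([0.6079, 0.1238, 0.081 ])]
```

>>> move_arm(
  plan=[
    [0, 0, 0, 0.03, -0.375, 0, 12],
    [0, 0, 0, 0.088, -0.366, 0, 12],
    [0, 0, 0, 0.144, -0.348, 0, 12],
    [0, 0, 0, 0.197, -0.321, 0, 12],
    [0, 0, 0, 0.245, -0.286, 0, 12],
    [0, 0, 0, 0.286, -0.245, 0, 12],
    [0, 0, 0, 0.321, -0.197, 0, 12],
    [0, 0, 0, 0.348, -0.144, 0, 12],
    [0, 0, 0, 0.366, -0.088, 0, 12],
    [0, 0, 0, 0.375, -0.03, 0, 12],
  ],
)

```text
t: 12.25
tool_pos: [0.5664, 0.0724, 0.1007]
orientation: [0.32, 3.121, 0.003]
force: [8.7, 6.8, -7.2]
opening: 0.0211
gripper_force: 50.0
```

>>> move_arm(
  plan=[
    [0, 0, 0, 0.742, 0.147, 0.02, 12],
    [0, 0, 0, 0.669, 0.341, 0, 12],
    [0, 0, 0, 0.531, 0.531, 0, 12],
    [0, 0, 0, 0.341, 0.669, 0, 12],
    [0, 0, 0, 0.117, 0.742, 0, 12],
    [0, 0, 0, -0.117, 0.742, 0, 12],
    [0, 0, 0, -0.341, 0.669, 0, 12],
    [0, 0, 0, -0.531, 0.531, 0, 12],
    [0, 0, 0, -0.669, 0.341, 0, 12],
    [0, 0, 0, -0.742, 0.117, 0, 12],
  ],
)

```text
t: 13.25
tool_pos: [0.5886, 0.1909, 0.1001]
orientation: [-0.318, -3.122, 0.001]
force: [-10.0, -2.2, 6.4]
opening: 0.0215
gripper_force: 50.0
```

>>> move_arm(
  plan=[
    [0, 0, 0, -0.742, -0.137, -0.01, 12],
    [0, 0, 0, -0.669, -0.341, 0, 12],
    [0, 0, 0, -0.531, -0.531, 0, 12],
    [0, 0, 0, -0.341, -0.669, 0, 12],
    [0, 0, 0, -0.117, -0.742, 0, 12],
    [0, 0, 0, 0.117, -0.742, 0, 12],
    [0, 0, 0, 0.341, -0.669, 0, 12],
    [0, 0, 0, 0.531, -0.531, 0, 12],
    [0, 0, 0, 0.669, -0.341, 0, 12],
    [0, 0, 0, 0.742, -0.117, 0, 12],
  ],
)

```text
t: 14.25
tool_pos: [0.5666, 0.0723, 0.1006]
orientation: [0.321, 3.121, 0.003]
force: [10.0, 10.0, -8.4]
opening: 0.021
gripper_force: 50.0
```

>>> move_arm(
  plan=[
    [0, 0, 0, 0.742, 0.157, 0, 12],
    [0, 0, 0, 0.669, 0.341, 0, 12],
    [0, 0, 0, 0.531, 0.531, 0, 12],
    [0, 0, 0, 0.341, 0.669, 0, 12],
    [0, 0, 0, 0.117, 0.742, 0, 12],
    [0, 0, 0, -0.117, 0.742, 0, 12],
    [0, 0, 0, -0.341, 0.669, 0, 12],
    [0, 0, 0, -0.531, 0.531, 0, 12],
    [0, 0, 0, -0.669, 0.341, 0, 12],
    [0, 0, 0, -0.742, 0.097, 0, 12],
  ],
)

```text
t: 15.25
tool_pos: [0.5886, 0.1908, 0.1002]
orientation: [-0.318, -3.122, 0.001]
force: [-9.7, -2.0, 5.1]
opening: 0.0211
gripper_force: 50.0
```

>>> move_arm(
  plan=[
    [0, 0, 0, -0.742, -0.147, 0, 12],
    [0, 0, 0, -0.669, -0.341, 0, 12],
    [0, 0, 0, -0.531, -0.531, 0, 12],
    [0, 0, 0, -0.341, -0.669, 0, 12],
    [0, 0, 0, -0.117, -0.742, 0, 12],
    [0, 0, 0, 0.117, -0.742, 0, 12],
    [0, 0, 0, 0.341, -0.669, 0, 12],
    [0, 0, 0, 0.531, -0.531, 0, 12],
    [0, 0, 0, 0.669, -0.341, 0, 12],
    [0, 0, 0, 0.742, -0.117, 0, 12],
  ],
)

```text
t: 16.25
tool_pos: [0.5665, 0.0722, 0.1006]
orientation: [0.321, 3.121, 0.004]
force: [10.2, 11.3, -8.9]
opening: 0.0212
gripper_force: 50.0
```

```bash
python3 - <<'E'
from h import *
import pickle
s=read_state();print(s['t'],s['tool_pos'],s['force'],s['opening'])
c=read_camera('top');pickle.dump(c,open('top2.pkl','wb'))
f=cv2.resize(c['frame'][160:230,260:390,::-1],None,fx=6,fy=6,interpolation=cv2.INTER_CUBIC)
cv2.imwrite('pics/top2.png',f)
E
```

```text
16.25 [0.56651931 0.07223289 0.10064861] [10.22380064 11.25407922 -8.94367831] 0.021206856034068265
```

View pics/top2.png

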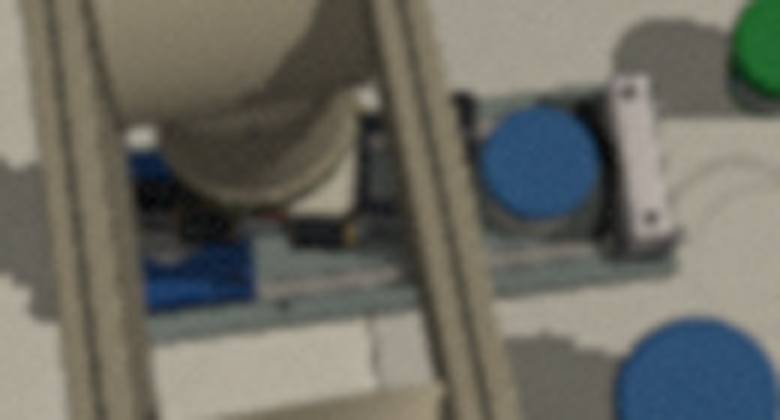

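```bash
python3 - <<'E'
from h import *
import pickle
t=pickle.load(open('top.pkl','rb'))
for n,u,v,z in[('jaw face old',313.2,195,.067),('jaw old top',313.2,185,.067),('jaw new',260+470/6,160+105/6,.067),('lid near',260+482/6,160+165/6,.086),('lid far',260+600/6,160+160/6,.086),('rear face',260+608/6,160+90/6,.062),('rearface2',260+622/6,160+235/6,.062)]: print(n,world(t,u,v,z).round(4))
z=t['z_map']
for v in(182,188,194):print(v,[int(1e3*world(t,u,v)[2]) for u in range(300,375,1)])
E
```

```text
jaw face old [0.5721 0.053  0.067 ]
jaw old top [0.6035 0.0487 0.067 ]
jaw new [ 0.6161 -0.0318  0.067 ]
lid near [ 0.579  -0.0318  0.086 ]
lid far [ 0.573  -0.0913  0.086 ]
rear face [ 0.6151 -0.1044  0.062 ]
rearface2 [ 0.5379 -0.099   0.062 ]
182 [11, 12, 16, 12, 14, 32, 35, 33, 32, 36, 33, 13, 13, 18, 10, 13, 15, 14, 13, 17, 16, 15, 13, 20, 22, 21, 22, 21, 21, 23, 20, 27, 21, 22, 26, 20, 25, 22, 23, 17, 27, 85, 85, 87, 86, 86, 84, 86, 85, 89, 86, 85, 84, 85, 89, 84, 84, 88, 46, 58, 63, 61, 52, 61, 57, 60, 61, 61, 60, 11, 1, 1, -2, 2, 1]
188 [34, 11, 13, 13, 13, 66, 72, 69, 72, 75, 75, 67, 11, 9, 15, 15, 16, 15, 11, 12, 13, 16, 12, 16, 16, 12, 13, 12, 12, 15, 14, 7, 18, 11, 15, 14, 12, 14, 9, 18, 83, 86, 88, 85, 86, 88, 88, 86, 87, 86, 84, 85, 88, 89, 85, 89, 86, 86, 86, 14, 23, 30, 65, 66, 56, 65, 60, 61, 63, 63, 10, 0, -6, -4, 0]
194 [47, 14, 13, 31, 27, 29, 67, 68, 71, 71, 70, 66, 13, 14, 14, 15, 10, 17, 13, 14, 16, 17, 13, 15, 15, 9, 15, 17, 15, 15, 15, 19, 22, 18, 13, 12, 10, 13, 9, 13, 13, 16, 48, 82, 85, 83, 86, 85, 87, 90, 85, 87, 89, 89, 90, 84, 12, 12, 14, 14, 65, 59, 21, 29, 50, 57, 57, 57, 1236, 64, 63, 13, 0, 0, 2]
```

The top view shows the cup still at crop (541,163), clear of the rear jaw's dark V (about x 600). The moving jaw is hidden under the arm, with its dark edge near x 465.

>>> move_arm(
  plan=[
    [0, 0, 0, 0.742, 0.157, 0, 12],
    [0, 0, 0, 0.669, 0.341, 0, 12],
    [0, 0, 0, 0.531, 0.531, 0, 12],
    [0, 0, 0, 0.341, 0.669, 0, 12],
    [0, 0, 0, 0.117, 0.742, 0, 12],
    [0, 0, 0, -0.117, 0.742, 0, 12],
    [0, 0, 0, -0.341, 0.669, 0, 12],
    [0, 0, 0, 0, 0, 0, 12],
    [0, 0, 0, 0, 0, 0, 12],
    [0, 0, 0, 0, 0, 0, 12],
  ],
)

```text
t: 17.3
tool_pos: [0.5371, 0.1762, 0.1004]
orientation: [0.32, 3.125, 0.001]
force: [-3.1, 3.6, 3.5]
opening: 0.0213
gripper_force: 50.0
```

```bash
cat >> h.py <<'E'
def cloud(c):
    v,u=np.mgrid[:400,:640];z=c['z_map'].astype(float)
    R=cv2.Rodrigues(np.array(c['rvec'],float))[0];t=np.array(c['tvec'],float).ravel()
    P=np.stack([(u-c['cx'])/c['fx']*z,(v-c['cy'])/c['fy']*z,z],-1)-t
    return (P@R)[z>0]
UX=np.array([.979,-.203])
def frc():
    s=read_state();print('t',round(s['t'],2),s['tool_pos'].round(4),'F ux,uy,z',(s['force'][:2]@UX).round(1),(s['force'][:2]@np.array([.203,.979])).round(1),s['force'][2].round(1),'open',s['opening'].round(4))
E
python3 - <<'E'
from h import *
import pickle
frc()
for n in('scene','wrist','top'):
    if n=='top': c=pickle.load(open('top2.pkl','rb'))
    else: c=read_camera(n)
    pickle.dump(c,open(n+'3.pkl','wb'))
    for lab,cc in((n,c),)+(((n+'0',pickle.load(open('scene.pkl','rb'))),) if n=='scene' else ()):
        P=cloud(cc);P=P[(abs(P[:,0]-.575)<.02)&(P[:,1]>-.13)&(P[:,1]<.09)]
        print(lab)
        for y in np.arange(.08,-.13,-.005):
            m=P[(P[:,1]<=y)&(P[:,1]>y-.005)][:,2]
            m=m[m<.1]
            print(f'{y:.3f}:{len(m)},{1e3*np.percentile(m,95) if len(m) else -1:.0f}',end=' ')
        print()
E
```

```text
Traceback (most recent call last):
  File "h.py", line 22, in frc
    s=read_state();print('t',round(s['t'],2),s['tool_pos'].round(4),'F ux,uy,z',(s['force'][:2]@UX).round(1),(s['force'][:2]@np.array([.203,.979])).round(1),s['force'][2].round(1),'open',s['opening'].round(4))
                                                                                                                                                                                           ^^^^^^^^^^^^^^^^^^
AttributeError: 'float' object has no attribute 'round'
```

```bash
sed -i "s/s\['opening'\].round(4)/round(s['opening'],4)/" h.py
python3 - <<'E'
from h import *
import pickle
frc()
for n in('scene','wrist'):
    c=read_camera(n)
    pickle.dump(c,open(n+'3.pkl','wb'))
    for lab,cc in((n,c),)+(((n+'0',pickle.load(open('scene.pkl','rb'))),) if n=='scene' else ()):
        P=cloud(cc);P=P[(abs(P[:,0]-.575)<.02)&(P[:,1]>-.13)&(P[:,1]<.09)]
        print(lab)
        for y in np.arange(.08,-.13,-.005):
            m=P[(P[:,1]<=y)&(P[:,1]>y-.005)][:,2]
            m=m[m<.1]
            print(f'{y:.3f}:{len(m)},{1e3*np.percentile(m,95) if len(m) else -1:.0f}',end=' ')
        print()
E
```

```text
t 17.3 [0.5371 0.1762 0.1004] F ux,uy,z -3.8 2.9 3.5 open 0.0213
scene
0.080:11,29 0.075:18,31 0.070:15,29 0.065:18,30 0.060:15,30 0.055:19,30 0.050:14,31 0.045:16,29 0.040:10,29 0.035:9,28 0.030:3,15 0.025:2,14 0.020:0,-1 0.015:0,-1 0.010:0,-1 0.005:0,-1 -0.000:3,70 -0.005:12,71 -0.010:12,72 -0.015:19,71 -0.020:91,65 -0.025:5,15 -0.030:8,15 -0.035:15,88 -0.040:16,87 -0.045:17,89 -0.050:17,89 -0.055:17,89 -0.060:23,88 -0.065:19,88 -0.070:26,89 -0.075:27,88 -0.080:62,88 -0.085:110,87 -0.090:14,85 -0.095:9,62 -0.100:22,63 -0.105:15,63 -0.110:22,63 -0.115:21,64 -0.120:57,63 -0.125:225,59 
scene0
0.080:0,-1 0.075:5,70 0.070:13,71 0.065:21,71 0.060:135,70 0.055:125,66 0.050:13,16 0.045:16,16 0.040:17,16 0.035:10,15 0.030:17,15 0.025:20,16 0.020:16,15 0.015:15,16 0.010:17,16 0.005:11,15 -0.000:13,16 -0.005:10,16 -0.010:8,16 -0.015:8,15 -0.020:8,16 -0.025:5,15 -0.030:5,16 -0.035:16,88 -0.040:16,88 -0.045:17,88 -0.050:17,88 -0.055:21,88 -0.060:17,88 -0.065:19,88 -0.070:17,88 -0.075:32,88 -0.080:66,88 -0.085:106,87 -0.090:13,86 -0.095:9,63 -0.100:23,63 -0.105:10,63 -0.110:23,64 -0.115:22,64 -0.120:61,63 -0.125:214,60 
wrist
0.080:0,-1 0.075:95,15 0.070:150,15 0.065:152,15 0.060:137,15 0.055:126,15 0.050:121,15 0.045:112,15 0.040:147,27 0.035:211,29 0.030:250,29 0.025:281,30 0.020:290,30 0.015:293,29 0.010:292,30 0.005:266,30 -0.000:1044,60 -0.005:755,70 -0.010:165,71 -0.015:104,71 -0.020:0,-1 -0.025:0,-1 -0.030:0,-1 -0.035:0,-1 -0.040:67,36 -0.045:161,33 -0.050:5,19 -0.055:0,-1 -0.060:0,-1 -0.065:0,-1 -0.070:0,-1 -0.075:0,-1 -0.080:0,-1 -0.085:0,-1 -0.090:0,-1 -0.095:0,-1 -0.100:0,-1 -0.105:0,-1 -0.110:0,-1 -0.115:0,-1 -0.120:0,-1 -0.125:0,-1
```

>>> move_arm(
  plan=[
    [0, 0, 0, -0.531, 0.511, 0, 12],
    [0, 0, 0, -0.669, 0.341, 0, 12],
    [0, 0, 0, -0.742, 0.107, 0, 12],
    [0, 0, 0, -0.742, -0.117, 0, 12],
    [0, 0, 0, -0.669, -0.341, 0, 12],
    [0, 0, 0, -0.531, -0.531, 0, 12],
    [0, 0, 0, -0.341, -0.669, 0, 12],
    [0, 0, 0, -0.117, -0.742, 0, 12],
    [0, 0, 0, 0, 0, 0, 12],
    [0, 0, 0, 0, 0, 0, 12],
  ],
)

```text
t: 18.4
tool_pos: [0.6359, 0.1182, 0.1]
orientation: [-0.321, -3.125, 0.001]
force: [-2.4, -0.7, 3.3]
opening: 0.0213
gripper_force: 50.0
```

```bash
cat >> h.py <<'E'
def jaw():
    c=read_camera('scene');P=cloud(c);P=P[(abs(P[:,0]-.575)<.025)&(P[:,1]>-.13)&(P[:,1]<.09)]
    for y in np.arange(-.01,-.1,-.0025):
        m=P[(P[:,1]<=y)&(P[:,1]>y-.0025)][:,2];m=m[m<.1]
        print(f'{1e3*y:.1f}:{len(m)},{1e3*np.percentile(m,95) if len(m) else -1:.0f}',end=' ')
    L=P[(P[:,2]>.082)&(P[:,2]<.095)];print('\nlid y',np.percentile(L[:,1],[1,50,99]).round(4))
E
python3 - <<'E'
from h import *
frc();jaw()
import pickle
c=pickle.load(open('scene3.pkl','rb'));P=cloud(c);P=P[(abs(P[:,0]-.575)<.025)&(P[:,1]>-.13)&(P[:,1]<0)];L=P[(P[:,2]>.082)&(P[:,2]<.095)];print('before lid',np.percentile(L[:,1],[1,50,99]).round(4))
E
```

```text
t 18.4 [0.6359 0.1182 0.1   ] F ux,uy,z -2.2 -1.2 3.3 open 0.0213
-10.0:0,-1 -12.5:0,-1 -15.0:1,69 -17.5:4,71 -20.0:5,71 -22.5:3,72 -25.0:7,71 -27.5:1,37 -30.0:19,70 -32.5:50,66 -35.0:25,87 -37.5:9,88 -40.0:10,88 -42.5:12,87 -45.0:12,88 -47.5:10,88 -50.0:32,88 -52.5:13,88 -55.0:18,87 -57.5:16,88 -60.0:23,89 -62.5:23,88 -65.0:22,88 -67.5:32,87 -70.0:30,87 -72.5:25,87 -75.0:26,88 -77.5:29,87 -80.0:31,87 -82.5:44,88 -85.0:52,87 -87.5:55,87 -90.0:10,86 -92.5:4,80 -95.0:6,63 -97.5:13,63 
lid y [-0.091  -0.0667 -0.0364]
before lid [-0.0904 -0.066  -0.0369]
```

>>> move_arm(
  plan=[
    [0, 0, 0, 0.001, -0.063, 0, 12],
    [0, 0, 0, 0.003, -0.063, 0, 12],
    [0, 0, 0, 0.004, -0.063, 0, 12],
    [0, 0, 0, 0.006, -0.062, 0, 12],
    [0, 0, 0, 0.007, -0.062, 0, 12],
    [0, 0, 0, 0.009, -0.062, 0, 12],
    [0, 0, 0, 0, 0, 0, 12],
    [0, 0, 0, 0, 0, 0, 12],
    [0, 0, 0, 0, 0, 0, 12],
    [0, 0, 0, 0, 0, 0, 12],
  ],
)

```text
t: 19.45
tool_pos: [0.6339, 0.1115, 0.1002]
orientation: [0.318, 3.125, 0.002]
force: [-1.3, 5.5, 1.9]
opening: 0.0209
gripper_force: 50.0
```

```bash
python3 -c "
from h import *
frc();jaw()"
```

```text
t 19.45 [0.6339 0.1115 0.1002] F ux,uy,z -2.4 5.1 1.9 open 0.0209
-10.0:0,-1 -12.5:0,-1 -15.0:0,-1 -17.5:3,70 -20.0:4,71 -22.5:5,72 -25.0:2,71 -27.5:5,72 -30.0:22,69 -32.5:40,66 -35.0:34,87 -37.5:6,88 -40.0:12,88 -42.5:7,87 -45.0:14,88 -47.5:18,89 -50.0:24,88 -52.5:13,88 -55.0:15,88 -57.5:19,88 -60.0:15,88 -62.5:22,88 -65.0:24,87 -67.5:24,88 -70.0:32,88 -72.5:29,88 -75.0:27,88 -77.5:27,88 -80.0:28,87 -82.5:44,87 -85.0:57,87 -87.5:54,87 -90.0:15,85 -92.5:2,63 -95.0:6,63 -97.5:14,63 
lid y [-0.091  -0.0668 -0.0366]
```

>>> move_arm(
  plan=[
    [0, 0, 0, 0.0147, -0.061, 0, 12],
    [0, 0, 0, 0.0147, -0.061, 0, 12],
    [0, 0, 0, 0.0147, -0.061, 0, 12],
    [0, 0, 0, 0.0147, -0.061, 0, 12],
    [0, 0, 0, 0.0147, -0.061, 0, 12],
    [0, 0, 0, 0.0147, -0.061, 0, 12],
    [0, 0, 0, 0, 0, 0, 12],
    [0, 0, 0, 0, 0, 0, 12],
    [0, 0, 0, 0, 0, 0, 12],
    [0, 0, 0, 0, 0, 0, 12],
  ],
)

```text
t: 20.5
tool_pos: [0.63, 0.103, 0.1003]
orientation: [0.318, 3.124, 0.003]
force: [0.2, 6.3, 1.0]
opening: 0.0214
gripper_force: 50.0
```

>>> move_arm(
  plan=[
    [0, 0, 0, 0.015, -0.039, 0, 12],
    [0, 0, 0, 0.015, -0.039, 0, 12],
    [0, 0, 0, 0.015, -0.039, 0, 12],
    [0, 0, 0, 0.015, -0.039, 0, 12],
    [0, 0, 0, 0.015, -0.039, 0, 12],
    [0, 0, 0, 0.015, -0.039, 0, 12],
    [0, 0, 0, 0, 0, 0, 12],
    [0, 0, 0, 0, 0, 0, 12],
    [0, 0, 0, 0, 0, 0, 12],
    [0, 0, 0, 0, 0, 0, 12],
  ],
)

```text
t: 21.5
tool_pos: [0.6268, 0.0977, 0.1003]
orientation: [0.318, 3.124, 0.003]
force: [-0.0, 6.1, 0.5]
opening: 0.0212
gripper_force: 50.0
```

```bash
python3 -c "
from h import *
frc();jaw()"
```

```text
t 21.5 [0.6268 0.0977 0.1003] F ux,uy,z -1.3 6.0 0.5 open 0.0212
-10.0:0,-1 -12.5:0,-1 -15.0:0,-1 -17.5:3,70 -20.0:3,71 -22.5:5,71 -25.0:4,72 -27.5:5,71 -30.0:13,70 -32.5:32,69 -35.0:58,65 -37.5:14,87 -40.0:6,88 -42.5:17,88 -45.0:12,87 -47.5:11,87 -50.0:14,88 -52.5:13,88 -55.0:16,88 -57.5:23,88 -60.0:19,87 -62.5:17,87 -65.0:23,88 -67.5:23,88 -70.0:32,88 -72.5:24,88 -75.0:29,88 -77.5:28,87 -80.0:26,88 -82.5:39,87 -85.0:42,87 -87.5:61,87 -90.0:32,86 -92.5:11,85 -95.0:7,62 -97.5:16,63 
lid y [-0.0924 -0.0679 -0.0378]
```

>>> move_arm(
  plan=[
    [0, 0, 0, 0.0262, -0.0493, 0, 12],
    [0, 0, 0, 0.0262, -0.0493, 0, 12],
    [0, 0, 0, 0.0262, -0.0493, 0, 12],
    [0, 0, 0, 0.0262, -0.0493, 0, 12],
    [0, 0, 0, 0.0262, -0.0493, 0, 12],
    [0, 0, 0, 0.0262, -0.0493, 0, 12],
    [0, 0, 0, 0, 0, 0, 12],
    [0, 0, 0, 0, 0, 0, 12],
    [0, 0, 0, 0, 0, 0, 12],
    [0, 0, 0, 0, 0, 0, 12],
  ],
)

```text
t: 22.55
tool_pos: [0.6216, 0.0912, 0.1003]
orientation: [0.318, 3.124, 0.003]
force: [1.6, 6.0, 1.4]
opening: 0.0215
gripper_force: 50.0
```

>>> move_arm(
  plan=[
    [0, 0, 0, 0.0328, -0.0451, 0, 12],
    [0, 0, 0, 0.0328, -0.0451, 0, 12],
    [0, 0, 0, 0.0328, -0.0451, 0, 12],
    [0, 0, 0, 0.0328, -0.0451, 0, 12],
    [0, 0, 0, 0.0328, -0.0451, 0, 12],
    [0, 0, 0, 0.0328, -0.0451, 0, 12],
    [0, 0, 0, 0, 0, 0, 12],
    [0, 0, 0, 0, 0, 0, 12],
    [0, 0, 0, 0, 0, 0, 12],
    [0, 0, 0, 0, 0, 0, 12],
  ],
)

```text
t: 23.55
tool_pos: [0.6156, 0.0855, 0.1004]
orientation: [0.318, 3.123, 0.002]
force: [1.5, 5.4, 0.1]
opening: 0.0216
gripper_force: 50.0
```

>>> move_arm(
  plan=[
    [0, 0, 0, 0.0388, -0.0401, 0, 12],
    [0, 0, 0, 0.0388, -0.0401, 0, 12],
    [0, 0, 0, 0.0388, -0.0401, 0, 12],
    [0, 0, 0, 0.0388, -0.0401, 0, 12],
    [0, 0, 0, 0.0388, -0.0401, 0, 12],
    [0, 0, 0, 0.0388, -0.0401, 0, 12],
    [0, 0, 0, 0, 0, 0, 12],
    [0, 0, 0, 0, 0, 0, 12],
    [0, 0, 0, 0, 0, 0, 12],
    [0, 0, 0, 0, 0, 0, 12],
  ],
)

```text
t: 24.55
tool_pos: [0.6089, 0.0806, 0.1004]
orientation: [0.318, 3.123, 0.002]
force: [2.7, 4.9, 1.0]
opening: 0.0213
gripper_force: 50.0
```

>>> move_arm(
  plan=[
    [0, 0, 0, 0.044, -0.0344, 0, 12],
    [0, 0, 0, 0.044, -0.0344, 0, 12],
    [0, 0, 0, 0.044, -0.0344, 0, 12],
    [0, 0, 0, 0.044, -0.0344, 0, 12],
    [0, 0, 0, 0.044, -0.0344, 0, 12],
    [0, 0, 0, 0.044, -0.0344, 0, 12],
    [0, 0, 0, 0, 0, 0, 12],
    [0, 0, 0, 0, 0, 0, 12],
    [0, 0, 0, 0, 0, 0, 12],
    [0, 0, 0, 0, 0, 0, 12],
  ],
)

```text
t: 25.55
tool_pos: [0.6015, 0.0767, 0.1005]
orientation: [0.318, 3.122, 0.002]
force: [2.6, 4.4, -1.0]
opening: 0.0215
gripper_force: 50.0
```

```bash
python3 -c "
from h import *
frc();jaw()"
```

```text
t 25.55 [0.6015 0.0767 0.1005] F ux,uy,z 1.7 4.8 -1.0 open 0.0215
-10.0:0,-1 -12.5:0,-1 -15.0:0,-1 -17.5:0,-1 -20.0:1,70 -22.5:5,71 -25.0:5,72 -27.5:4,71 -30.0:2,70 -32.5:8,70 -35.0:26,69 -37.5:52,64 -40.0:19,88 -42.5:14,88 -45.0:6,87 -47.5:14,88 -50.0:11,88 -52.5:16,89 -55.0:28,88 -57.5:13,88 -60.0:15,88 -62.5:22,88 -65.0:21,88 -67.5:16,87 -70.0:26,88 -72.5:29,88 -75.0:17,87 -77.5:26,88 -80.0:29,88 -82.5:28,87 -85.0:28,87 -87.5:38,87 -90.0:63,86 -92.5:42,87 -95.0:9,85 -97.5:11,63 
lid y [-0.0943 -0.0691  0.0732]
```

>>> move_arm(
  plan=[
    [0, 0, 0, 0.0483, -0.0279, 0, 12],
    [0, 0, 0, 0.0483, -0.0279, 0, 12],
    [0, 0, 0, 0.0483, -0.0279, 0, 12],
    [0, 0, 0, 0.0483, -0.0279, 0, 12],
    [0, 0, 0, 0.0483, -0.0279, 0, 12],
    [0, 0, 0, 0.0483, -0.0279, 0, 12],
    [0, 0, 0, 0, 0, 0, 12],
    [0, 0, 0, 0, 0, 0, 12],
    [0, 0, 0, 0, 0, 0, 12],
    [0, 0, 0, 0, 0, 0, 12],
  ],
)

```text
t: 26.6
tool_pos: [0.5937, 0.0739, 0.1005]
orientation: [0.319, 3.122, 0.002]
force: [4.4, 4.0, -1.9]
opening: 0.0216
gripper_force: 50.0
```

>>> move_arm(
  plan=[
    [0, 0, 0, 0.0517, -0.0209, 0, 12],
    [0, 0, 0, 0.0517, -0.0209, 0, 12],
    [0, 0, 0, 0.0517, -0.0209, 0, 12],
    [0, 0, 0, 0.0517, -0.0209, 0, 12],
    [0, 0, 0, 0.0517, -0.0209, 0, 12],
    [0, 0, 0, 0.0517, -0.0209, 0, 12],
    [0, 0, 0, 0, 0, 0, 12],
    [0, 0, 0, 0, 0, 0, 12],
    [0, 0, 0, 0, 0, 0, 12],
    [0, 0, 0, 0, 0, 0, 12],
  ],
)

```text
t: 27.6
tool_pos: [0.5856, 0.0722, 0.1005]
orientation: [0.319, 3.122, 0.001]
force: [4.3, 3.4, -1.7]
opening: 0.0213
gripper_force: 50.0
```

>>> move_arm(
  plan=[
    [0, 0, 0, 0.0541, -0.0135, 0, 12],
    [0, 0, 0, 0.0541, -0.0135, 0, 12],
    [0, 0, 0, 0.0541, -0.0135, 0, 12],
    [0, 0, 0, 0.0541, -0.0135, 0, 12],
    [0, 0, 0, 0.0541, -0.0135, 0, 12],
    [0, 0, 0, 0.0541, -0.0135, 0, 12],
    [0, 0, 0, 0, 0, 0, 12],
    [0, 0, 0, 0, 0, 0, 12],
    [0, 0, 0, 0, 0, 0, 12],
    [0, 0, 0, 0, 0, 0, 12],
  ],
)

```text
t: 28.6
tool_pos: [0.5774, 0.0716, 0.1005]
orientation: [0.319, 3.122, 0.001]
force: [4.3, 1.7, -1.9]
opening: 0.022
gripper_force: 50.0
```

>>> move_arm(
  plan=[
    [0, 0, 0, 0.0555, -0.0058, 0, 12],
    [0, 0, 0, 0.0555, -0.0058, 0, 12],
    [0, 0, 0, 0.0555, -0.0058, 0, 12],
    [0, 0, 0, 0.0555, -0.0058, 0, 12],
    [0, 0, 0, 0.0555, -0.0058, 0, 12],
    [0, 0, 0, 0.0555, -0.0058, 0, 12],
    [0, 0, 0, 0, 0, 0, 12],
    [0, 0, 0, 0, 0, 0, 12],
    [0, 0, 0, 0, 0, 0, 12],
    [0, 0, 0, 0, 0, 0, 12],
  ],
)

```text
t: 29.6
tool_pos: [0.5691, 0.0721, 0.1006]
orientation: [0.319, 3.121, -0.0]
force: [5.1, 0.7, -1.7]
opening: 0.022
gripper_force: 50.0
```

```bash
python3 -c "
from h import *
frc();jaw()"
```

```text
t 29.6 [0.5691 0.0721 0.1006] F ux,uy,z 4.9 1.7 -1.7 open 0.022
-10.0:0,-1 -12.5:0,-1 -15.0:0,-1 -17.5:0,-1 -20.0:0,-1 -22.5:1,70 -25.0:6,71 -27.5:3,71 -30.0:4,71 -32.5:4,71 -35.0:8,71 -37.5:23,70 -40.0:68,69 -42.5:11,87 -45.0:10,87 -47.5:13,88 -50.0:17,88 -52.5:8,88 -55.0:14,88 -57.5:11,88 -60.0:26,88 -62.5:17,88 -65.0:16,88 -67.5:19,89 -70.0:26,88 -72.5:22,88 -75.0:26,88 -77.5:14,88 -80.0:24,88 -82.5:26,87 -85.0:20,87 -87.5:33,88 -90.0:42,87 -92.5:54,87 -95.0:41,86 -97.5:26,85 
lid y [-0.0979 -0.0712  0.0854]
```

>>> move_arm(
  plan=[
    [0, 0, 0, 0.0558, 0.0019, 0, 12],
    [0, 0, 0, 0.0558, 0.0019, 0, 12],
    [0, 0, 0, 0.0558, 0.0019, 0, 12],
    [0, 0, 0, 0.0558, 0.0019, 0, 12],
    [0, 0, 0, 0.0558, 0.0019, 0, 12],
    [0, 0, 0, 0.0558, 0.0019, 0, 12],
    [0, 0, 0, 0, 0, 0, 12],
    [0, 0, 0, 0, 0, 0, 12],
    [0, 0, 0, 0, 0, 0, 12],
    [0, 0, 0, 0, 0, 0, 12],
  ],
)

```text
t: 30.65
tool_pos: [0.5609, 0.0738, 0.1005]
orientation: [0.319, 3.121, -0.001]
force: [5.1, -1.1, -1.8]
opening: 0.0216
gripper_force: 50.0
```

>>> move_arm(
  plan=[
    [0, 0, 0, 0.055, 0.0097, 0, 12],
    [0, 0, 0, 0.055, 0.0097, 0, 12],
    [0, 0, 0, 0.055, 0.0097, 0, 12],
    [0, 0, 0, 0.055, 0.0097, 0, 12],
    [0, 0, 0, 0.055, 0.0097, 0, 12],
    [0, 0, 0, 0.055, 0.0097, 0, 12],
    [0, 0, 0, 0, 0, 0, 12],
    [0, 0, 0, 0, 0, 0, 12],
    [0, 0, 0, 0, 0, 0, 12],
    [0, 0, 0, 0, 0, 0, 12],
  ],
)

```text
t: 31.65
tool_pos: [0.553, 0.0767, 0.1006]
orientation: [0.319, 3.122, -0.001]
force: [4.3, -2.6, -2.9]
opening: 0.0214
gripper_force: 50.0
```

>>> move_arm(
  plan=[
    [0, 0, 0, 0.0531, 0.0172, 0, 12],
    [0, 0, 0, 0.0531, 0.0172, 0, 12],
    [0, 0, 0, 0.0531, 0.0172, 0, 12],
    [0, 0, 0, 0.0531, 0.0172, 0, 12],
    [0, 0, 0, 0.0531, 0.0172, 0, 12],
    [0, 0, 0, 0.0531, 0.0172, 0, 12],
    [0, 0, 0, 0, 0, 0, 12],
    [0, 0, 0, 0, 0, 0, 12],
    [0, 0, 0, 0, 0, 0, 12],
    [0, 0, 0, 0, 0, 0, 12],
  ],
)

```text
t: 32.65
tool_pos: [0.5455, 0.0805, 0.1005]
orientation: [0.319, 3.122, -0.002]
force: [4.2, -2.4, -0.3]
opening: 0.021
gripper_force: 50.0
```

>>> move_arm(
  plan=[
    [0, 0, 0, 0.0502, 0.0245, 0, 12],
    [0, 0, 0, 0.0502, 0.0245, 0, 12],
    [0, 0, 0, 0.0502, 0.0245, 0, 12],
    [0, 0, 0, 0.0502, 0.0245, 0, 12],
    [0, 0, 0, 0.0502, 0.0245, 0, 12],
    [0, 0, 0, 0.0502, 0.0245, 0, 12],
    [0, 0, 0, 0, 0, 0, 12],
    [0, 0, 0, 0, 0, 0, 12],
    [0, 0, 0, 0, 0, 0, 12],
    [0, 0, 0, 0, 0, 0, 12],
  ],
)

```text
t: 33.65
tool_pos: [0.5387, 0.0855, 0.1005]
orientation: [0.319, 3.123, -0.003]
force: [3.4, -4.2, 0.3]
opening: 0.0214
gripper_force: 50.0
```

```bash
python3 -c "
from h import *
frc();jaw()"
```

```text
t 33.65 [0.5387 0.0855 0.1005] F ux,uy,z 4.2 -3.4 0.3 open 0.0214
-10.0:0,-1 -12.5:0,-1 -15.0:0,-1 -17.5:0,-1 -20.0:0,-1 -22.5:1,68 -25.0:1,70 -27.5:5,70 -30.0:3,71 -32.5:3,70 -35.0:2,71 -37.5:10,72 -40.0:16,63 -42.5:57,68 -45.0:16,88 -47.5:11,88 -50.0:11,88 -52.5:11,88 -55.0:19,88 -57.5:20,87 -60.0:16,88 -62.5:15,88 -65.0:22,87 -67.5:16,88 -70.0:23,88 -72.5:22,88 -75.0:22,88 -77.5:16,88 -80.0:17,88 -82.5:20,88 -85.0:22,88 -87.5:27,88 -90.0:29,88 -92.5:37,87 -95.0:63,86 -97.5:51,86 
lid y [-0.1001 -0.0755 -0.0466]
```

>>> move_arm(
  plan=[
    [0, 0, 0, 0.0463, 0.0312, 0, 12],
    [0, 0, 0, 0.0463, 0.0312, 0, 12],
    [0, 0, 0, 0.0463, 0.0312, 0, 12],
    [0, 0, 0, 0.0463, 0.0312, 0, 12],
    [0, 0, 0, 0.0463, 0.0312, 0, 12],
    [0, 0, 0, 0.0463, 0.0312, 0, 12],
    [0, 0, 0, 0, 0, 0, 12],
    [0, 0, 0, 0, 0, 0, 12],
    [0, 0, 0, 0, 0, 0, 12],
    [0, 0, 0, 0, 0, 0, 12],
  ],
)

```text
t: 34.7
tool_pos: [0.5326, 0.0913, 0.1005]
orientation: [0.32, 3.123, -0.003]
force: [2.2, -4.6, 0.4]
opening: 0.0214
gripper_force: 50.0
```

>>> move_arm(
  plan=[
    [0, 0, 0, 0.0415, 0.0373, 0, 12],
    [0, 0, 0, 0.0415, 0.0373, 0, 12],
    [0, 0, 0, 0.0415, 0.0373, 0, 12],
    [0, 0, 0, 0.0415, 0.0373, 0, 12],
    [0, 0, 0, 0.0415, 0.0373, 0, 12],
    [0, 0, 0, 0.0415, 0.0373, 0, 12],
    [0, 0, 0, 0, 0, 0, 12],
    [0, 0, 0, 0, 0, 0, 12],
    [0, 0, 0, 0, 0, 0, 12],
    [0, 0, 0, 0, 0, 0, 12],
  ],
)

```text
t: 35.7
tool_pos: [0.5274, 0.0979, 0.1004]
orientation: [0.32, 3.124, -0.004]
force: [0.4, -5.7, 2.2]
opening: 0.0216
gripper_force: 50.0
```

>>> move_arm(
  plan=[
    [0, 0, 0, 0.0359, 0.0427, 0, 12],
    [0, 0, 0, 0.0359, 0.0427, 0, 12],
    [0, 0, 0, 0.0359, 0.0427, 0, 12],
    [0, 0, 0, 0.0359, 0.0427, 0, 12],
    [0, 0, 0, 0.0359, 0.0427, 0, 12],
    [0, 0, 0, 0.0359, 0.0427, 0, 12],
    [0, 0, 0, 0, 0, 0, 12],
    [0, 0, 0, 0, 0, 0, 12],
    [0, 0, 0, 0, 0, 0, 12],
    [0, 0, 0, 0, 0, 0, 12],
  ],
)

```text
t: 36.7
tool_pos: [0.5235, 0.1046, 0.1004]
orientation: [0.32, 3.123, -0.005]
force: [-0.2, -8.4, 2.4]
opening: 0.0215
gripper_force: 50.0
```

>>> move_arm(
  plan=[
    [0, 0, 0, 0.012, 0.0172, 0, 12],
    [0, 0, 0, 0.012, 0.0172, 0, 12],
    [0, 0, 0, 0.012, 0.0172, 0, 12],
    [0, 0, 0, 0.012, 0.0172, 0, 12],
    [0, 0, 0, 0.012, 0.0172, 0, 12],
    [0, 0, 0, 0, 0, 0, 12],
    [0, 0, 0, 0, 0, 0, 12],
    [0, 0, 0, 0, 0, 0, 12],
    [0, 0, 0, 0, 0, 0, 12],
    [0, 0, 0, 0, 0, 0, 12],
  ],
)

```text
t: 37.7
tool_pos: [0.5226, 0.1065, 0.1005]
orientation: [0.32, 3.123, -0.007]
force: [0.7, -10.7, 2.0]
opening: 0.0215
gripper_force: 50.0
```

```bash
python3 -c "
from h import *
frc();jaw()"
```

```text
t 37.7 [0.5226 0.1065 0.1005] F ux,uy,z 2.8 -10.4 2.0 open 0.0215
-10.0:0,-1 -12.5:0,-1 -15.0:0,-1 -17.5:0,-1 -20.0:0,-1 -22.5:0,-1 -25.0:0,-1 -27.5:2,71 -30.0:5,70 -32.5:5,72 -35.0:3,70 -37.5:6,71 -40.0:6,64 -42.5:33,69 -45.0:55,76 -47.5:10,87 -50.0:13,87 -52.5:8,88 -55.0:15,88 -57.5:10,88 -60.0:15,88 -62.5:13,87 -65.0:24,87 -67.5:22,88 -70.0:17,88 -72.5:14,88 -75.0:23,88 -77.5:18,88 -80.0:10,88 -82.5:23,88 -85.0:18,88 -87.5:28,87 -90.0:22,87 -92.5:29,88 -95.0:51,87 -97.5:59,87 
lid y [-0.1023 -0.0773 -0.047 ]
```

Knob force is now about 5 N over the slow-turning baseline, so roughly 65 N of clamp force: firm and well below crushing. Releasing and backing off upward.

>>> move_arm(
  plan=[
    [0, 0, 0, 0, 0, 0, 24],
    [0, 0, 0, 0, 0, 0, 32],
    [0, 0, 0, 0, 0, 0, 40],
    [0, 0, 0, 0, 0, 0, 40],
    [0, 0, 0, 0, 0, -0.2, 40],
    [0, 0, 0, 0, 0, -0.5, 40],
    [0, 0, 0, 0, 0, -0.8, 40],
    [0, 0, 0, 0, 0, -1, 40],
    [0, 0, 0, 0, 0, -1, 40],
    [0, 0, 0, 0, 0, -1, 40],
  ],
)

```text
t: 38.75
tool_pos: [0.5219, 0.1092, 0.2149]
orientation: [0.319, 3.124, 0.0]
force: [0.6, -0.4, 0.3]
opening: 0.0399
gripper_force: 0.0
```

>>> move_arm(
  plan=[
    [0, 0, 0, 0.4, 0, -0.4, 40],
    [0, 0, 0, 0.8, 0, 0, 40],
    [0, 0, 0, 0.8, 0, 0, 40],
    [0, 0, 0, 0.4, 0, 0, 40],
    [0, 0, 0, 0, 0, 0, 40],
    [0, 0, 0, 0, 0, 0, 40],
    [0, 0, 0, 0, 0, 0, 40],
    [0, 0, 0, 0, 0, 0, 40],
    [0, 0, 0, 0, 0, 0, 40],
    [0, 0, 0, 0, 0, 0, 40],
  ],
)

```text
t: 39.75
tool_pos: [0.4631, 0.1211, 0.2224]
orientation: [-0.32, -3.125, 0.0]
force: [0.1, 0.9, -0.6]
opening: 0.0398
gripper_force: 0.0
```

```bash
python3 -c "
from h import *
frc();jaw()
c=read_camera('wrist');P=cloud(c);P=P[(np.hypot(P[:,0]-.579,P[:,1]-.13)<.012)];print('boss z',np.median(P[:,2][P[:,2]<.14]))
c=read_camera('scene');save(c,'end.png',(160,140,460,360),2.5)"
```

```text
t 39.75 [0.4631 0.1211 0.2224] F ux,uy,z -0.1 0.9 -0.6 open 0.0398
-10.0:0,-1 -12.5:0,-1 -15.0:0,-1 -17.5:0,-1 -20.0:0,-1 -22.5:0,-1 -25.0:1,69 -27.5:3,70 -30.0:4,70 -32.5:3,71 -35.0:3,72 -37.5:4,71 -40.0:10,71 -42.5:33,67 -45.0:55,66 -47.5:14,87 -50.0:8,88 -52.5:11,88 -55.0:8,88 -57.5:16,88 -60.0:13,88 -62.5:18,89 -65.0:29,87 -67.5:10,88 -70.0:25,88 -72.5:16,89 -75.0:20,88 -77.5:13,87 -80.0:20,88 -82.5:18,88 -85.0:23,88 -87.5:21,87 -90.0:23,88 -92.5:31,88 -95.0:46,87 -97.5:61,86 
lid y [-0.1019 -0.0779 -0.0481]
boss z 0.10565077362291518
```

View pics/end.png

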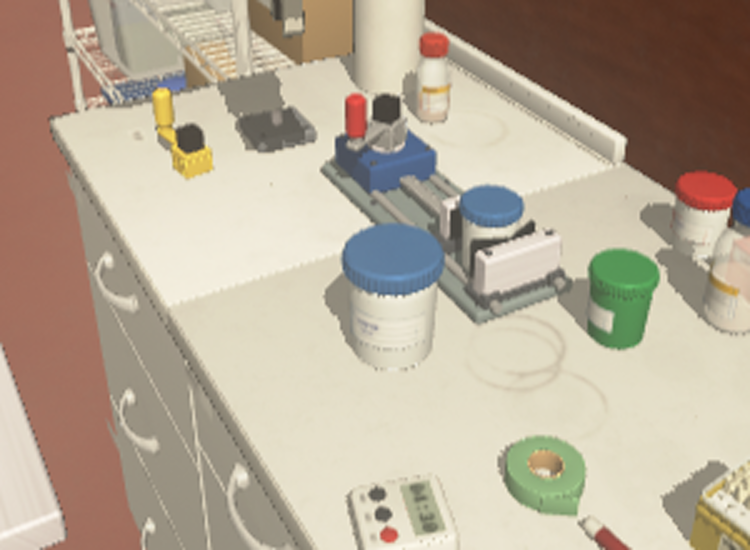

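The crank sits fully on the shaft (boss at crop (387,108), knob at (355,115)). The small cup at (490,215) is upright and clamped between the jaws, and nothing else has moved. Handing in.

```bash
python3 -c "
from plant import close_job
print(close_job())"
```

```text
the job is handed in; nothing more can be done
None
```

Job handed in at about 40 s: the crank is fully down on the shaft, and I turned it clockwise about 3.4 turns until it grew stiff, which I estimate as 65 N on the cup. The cup looks uncrushed, the hand is clear, and the timer, tape roll and small bottle were left alone.

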